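# Lower an eight-pin head into a well strip and clamp it

## Task

Slide the blue well strip along its track until its eight wells stand right under the eight pins, then press the pin head fully down by its black pad so that every pin enters its own well. Only when the head is down, swing the orange cam lever round to its closed stop to clamp it, and leave the cups, timer, marker and dish where they are.

Things in the scene. Friction and masses are not known exactly. Their poses are not given: they have to be found in the camera images.
- stand: Fixed grey pin-press stand. Origin: underside, below the middle of the pin row; z up, x away from the robot to the guide rods, y along the track. Base x -36..58, y -190..130 mm, 8 thick. Two dark rails (tops z 18 mm) form a track 32 mm wide inside, centred on x = 0, open at both ends, no stop. Two rods at x 40, y -47 and +47, tops z 93 mm.
- rail_mark (a point): Middle of the track at the red lines that cross the rails (y = -75 mm of the stand, z 18 mm). When the red line on the strip's top is in line with them, the wells are under the pins.
- well_strip: Loose blue bar, 0.25 kg, lying in the track, slides by friction; axes as the stand's. Origin: underside, below the middle of its row of eight wells, 8 mm above the worktop. 30 wide, y -95..100, 30 mm tall. Wells 9 x 9 mm, 20 deep, pitch 12 along y. Starts 30 to 75 mm too far to -y; right when its origin is at y = 0 of the stand (pins have 2 mm play each way).
- push_tab (a point): Middle of the outer (-y) face of the strip's white upright end tab, where to push toward +y; y = -95 mm of the strip, 45 mm above the worktop. Tab 8 mm thick, 30 wide, top 57 mm above the worktop. If pushed too far, push back on the plain +y end face (y = 100 mm, top at 38 mm).
- pin_head (a joint): Green pin head, vertical slide: 0 = up (start), 0.022 m = fully down on its stop. Stays where left; about 4 N moves it. Plate 12 mm thick, x -19..51, y -60..60 mm of the stand, underside at z 66 up, 44 down, small ear at rear left. Eight steel pins, 5 mm thick, pitch 12 along y at x = 0, reach 22 mm below it: tips 6 mm above the strip when up, 16 mm in the wells when down.
- press_pad (a point): Centre of the top face of the black round press pad (diameter 32 mm, 10 mm thick) on the pin head, above the middle of the pin row; at z 92 mm with the head up, 70 mm with it down.
- cam_lever (a joint): Angle of the orange cam lever, about a vertical axis on the pin head: near 0 (0 to 0.25 at the start) = open, lever points along the stand's +y; 1.57 = closed on its stop, lever points along the stand's -x, lying past the left end of the head plate. Grows anticlockwise seen from above. Stays where it is left; takes about 1.5 N at its tip.
- lever_hinge (a point): On the lever's pivot axis, at the lever's mid height: x = 40 mm, y = 77 mm in the stand, z 86 mm with the head up and 64 mm with it down. It moves with the head.
- lever_tip (a point): Centre of the round knob (diameter 16, 14 mm tall) at the lever's free end, 68 mm from the pivot axis. Between them the lever is a bar 10 mm wide, 12 tall; with the head down its underside is at z 58 mm (knob 57), its top at z 70. Below it are only the strip (top z 38) and the rails.
- cup_d: Bystander: specimen cup with a blue lid, diameter 60 mm, 72 mm tall, origin at the centre of its underside. Stands behind the stand.
- cup_c: Bystander: specimen cup with a red lid, diameter 60 mm, 72 mm tall, origin at the centre of its underside. Stands behind and left of the stand.
- timer: Bystander: white bench timer lying flat, 68 x 62 x 19 mm, origin at the centre of its underside. Lies in front of the stand.
- marker_2: Bystander: red marker pen, 136 mm long, 12 mm thick, origin at the centre of its underside. Lies in front of the stand.
- petri_0: Bystander: petri dish, diameter 66 mm, 15 mm tall, origin at the centre of its underside. Lies left of the stand.

How it is judged:
On the way, in this order (a step that is already met when the one before it is completed fails the run):
1. the well strip is slid until its wells are under the pins (within 3 mm along the track) (y of well_strip in the frame of stand between -0.003 and 0.003 m), for 0.2 s.
2. the pin head is pressed down, all pins in their wells (all of step 1 and value of joint pin_head above 0.02 m), for 0.2 s.
3. the cam lever is swung to its closed stop (value of joint cam_lever above 1.42 rad), for 0.2 s.
At the end, for the whole second after the job is handed in: The pin head is down within 2 mm of its stop with the strip lying flat in the track and its wells within 3 mm of the pins, the cam lever is within 0.15 rad of its closed stop, and the strip is at rest (all of step 2 and value of joint cam_lever above 1.42 rad and z of well_strip in the frame of stand below 0.01 m and angle between the y axis of well_strip and the y axis of stand, either way round below 0.05 rad and angle between well_strip's own z axis and vertical below 0.05 rad and linear speed of well_strip below 0.01 m/s); the robot touches nothing.
It fails at once if the cam lever is swung more than half way while the head is not down (value of joint cam_lever above 0.8 rad and value of joint pin_head below 0.018 m).
It fails at once if a bystander (cup, timer, marker or dish) is moved more than 25 mm (distance of any of cup_d, cup_c, timer, marker_2, petri_0 from where it was at the start of the episode above 0.025 m).
It also fails if it takes over 58 s, if anything falls off the work surface, if the arm or the gripper's body presses on something with over 40 N, if the wrist force passes 120 N, or if a joint passes its speed limit or range.

## Robot

A 7-joint arm with a two-finger parallel gripper is mounted at the origin on a cart in front of the work surface, level with it; the furniture and walls round the work are solid. World frame = base frame: x ahead of the robot, y to its left, z up, the work surface at z = 0. Lengths are in m, angles in rad, forces in N, time in s.
With the tool pointing down it reaches from about 0.4 to 0.875 m from the base axis. Payload 4.4 kg.
Tool frame: the origin (TCP) lies on the mounting face of the last link; the fingertips stand 173 mm ahead of it and the grasp point (between the pads) lies 155 mm ahead of it; z points along the fingers, y is the line along which they close (so a half turn about z gives the same grasp; the last joint's range is limited). The gripper opens to 85 mm and grips with 20 to 120 N. Pads are 22 mm wide; open, the fingers measure 114 mm over their backs; the gripper's body (76 mm by 85 mm) begins 54 mm behind the grasp point. The pads swing forward as they close: fully open they stand 13 mm farther back than shut.
Start: joints at [-1.225, 0.628, 0.038, 1.517, -0.027, 0.996, -0.02], TCP at [0.26, 0.596, 0.405] pointing down, gripper open.
Joint ranges: [-3.06, 3.06], [-0.37, 2.12], [-1.25, 1.32], [0.18, 2.47], [-1.1, 4.24], [0.23, 1.98], [-2.94, 2.94]. Speed limits (rad/s): [2.57, 2.57, 3.14, 3.14, 3.14, 3.14, 3.14].

## Interface

Orientations are given as a unit quaternion [w, x, y, z].
In Python, from station import arm gives the robot as it stands.
- The arm moves only by the tool servo_tool, never from a script. Its argument "commands" is a list of rows, each a list of 7 numbers: the shift along the tool's x, y, z as a fraction of full scale, then the turn, a rotation vector about the tool's x, y, z as a fraction of full scale, then the gripper's target within -1 to 1 (fully open at 1, half-way at 0, shut at -1). A call has 1 to 20 rows; each row shifts and turns the commanded pose from where the row before left it, along the tool's axes as they then stand; what a row does not reach is not made up. Full scale, the value 1, is 0.05 m for a shift and 90 degrees for a turn. A row lasts 1/8 s, in which the tool goes at most 62.5 mm and 10.7 degrees, less where a joint would pass 70% of its speed; a pose out of reach is approached as far as the arm can. A call with a number of a shift or a turn outside -1 to 1 is refused whole. A call with a gripper value outside its range is refused whole. The fingers move at their own pace and stop on an object; the grip force is fixed at half the most. Time passes only in rows, so rows that do not move let the fingers close. It gives the time, the measured TCP pose, the force, the opening and the grip force at its end, in the units of the state.
- arm.state(): the state, without advancing time (a new reading comes with each control period).
- arm.get_image(name): name is "scene" or "top"; returns a dict with "image" (384x512x3 uint8, blue, green, red), "range_z" (384x512 float32, m along the optical axis (not along the pixel's ray), 0 where there is no reading), "fx", "fy", "cx", "cy" (pixels), "rvec" (rotation vector, rad) and "tvec" (3), from world to camera coordinates, as OpenCV has them. Camera axes: x right, y down, z forward; pixel columns grow to the right and rows downward; lengths in m; the calibration is good to about 2 mm. A picture is of the moment at which its call begins.
- arm.sign_off(): hands the job in; it is judged then, once.
The state is a dict: "time": time; "joints": joint angles; "qvel": joint speeds; "joint_torque": joint torques, N m; "eef_pos": TCP position; "ee_rot": TCP orientation; "contact_force": force on the tool from outside, world axes, zero at the start; "moment": the same for the moment, N m; "gripper_width": opening from 0.0 (shut) to 1.0 (fully open); "grasp_force": force on a finger pad.
Only numpy, scipy, OpenCV 4.12 (cv2) and the standard library are available. Lean on these libraries where they do the work, as an engineer would, in place of code of your own. Each camera call takes 0.05 s, during which the arm holds its last target. There are 200 camera calls.

## Working session

There is one attempt and no reset: what is moved stays moved. The work goes in short steps, Python scripts to look and compute and a tool call to move; the robot and the scene stay as the last step left them, time stands still between calls to the robot, and variables do not carry over. Pictures are saved under pics/ and viewed, at most 10 in all, crops included, and the job is handed in when it is done.

Besides the shell and the picture viewer there is one more tool, called after ">>>" as name(argument=value, ...), one argument or row to a line, values as JSON. servo_tool: Moves the arm, as the interface text tells. Shift numbers are shares of 0.05 m and turn numbers shares of 90 degrees, none past 1 either way. Its arguments: {"type":"object","properties":{"commands":{"type":"array"}},"required":["commands"]}

```bash
mkdir -p pics
cat > h.py <<'E'
import numpy as np, cv2
from station import arm
def look(n):
    d=arm.get_image(n); R=cv2.Rodrigues(np.array(d["rvec"],float))[0]; return d,R,np.array(d["tvec"],float).ravel()
def ray(c,u,v,z):
    d,R,t=c; o=-R.T@t; r=R.T@np.array([(u-d["cx"])/d["fx"],(v-d["cy"])/d["fy"],1]); return o+r*(z-o[2])/r[2]
def cloud(c):
    d,R,t=c; v,u=np.mgrid[:384,:512]; z=d["range_z"]; p=np.stack([(u-d["cx"])/d["fx"]*z,(v-d["cy"])/d["fy"]*z,z],-1); return (p-t)@R
def proj(c,p):
    d,R,t=c; q=R@np.array(p)+t; return d["fx"]*q[0]/q[2]+d["cx"],d["fy"]*q[1]/q[2]+d["cy"]
E
python3 - <<'E'
from h import *
s=arm.state(); print(s["eef_pos"],s["ee_rot"],s["time"])
for n in("top","scene"):
    c=look(n); d,R,t=c; cv2.imwrite(f"pics/{n}0.png",cv2.resize(d["image"],(800,600),interpolation=cv2.INTER_CUBIC)); np.savez(f"{n}0.npz",**d); print(n,-R.T@t,R[2],d["fx"])
E
```

```text
[0.26002444 0.59539455 0.4037927 ] [-1.72313477e-04  2.04462842e-01  9.78873874e-01 -9.24914744e-04] 0.0
top [0.45407397 0.25904054 0.92509627] [ 0.06557509 -0.0051413  -0.99783439] 349.4797958642191
scene [ 0.2132956  -0.23887259  0.76709095] [ 0.34605227  0.55218763 -0.75850949] 388.01043015313945
```

View pics/top0.png

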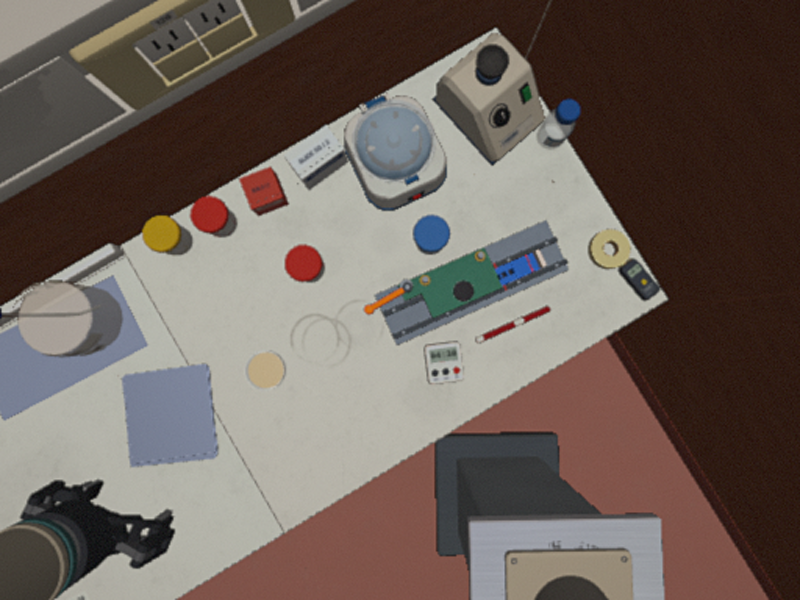

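View pics/scene0.png

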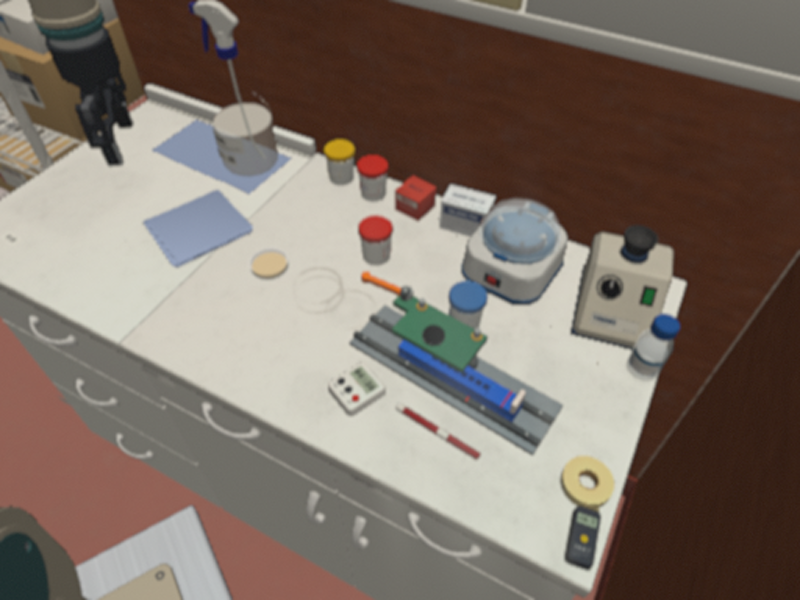

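The top view shows the stand around (475,285), pad at (463,291), white tab at (545,260) and orange lever tip at (370,309). The timer, marker and cups are all clear of the track.

```bash
cat > m.py <<'E'
from h import *
def measure(c,verbose=1):
    d=c[0]; P=cloud(c); hsv=cv2.cvtColor(d["image"],cv2.COLOR_BGR2HSV); H,S,V=[hsv[...,i].astype(int) for i in range(3)]
    g=((H>55)&(H<88)&(S>90)&(V>40)).astype(np.uint8)
    n,l,st,ce=cv2.connectedComponentsWithStats(g); k=1+np.argmax(st[1:,4]); G=l==k
    hull=cv2.convexHull(np.argwhere(G)[:,::-1].astype(np.int32)); m=np.zeros_like(g); cv2.fillPoly(m,[hull],1)
    pad=(m>0)&(V<60)&(S<120); n,l,st,ce=cv2.connectedComponentsWithStats(pad.astype(np.uint8)); k=1+np.argmax(st[1:,4]); pp=ce[k]
    zp=np.median(P[l==k][:,2]); zg=np.median(P[G][:,2])
    o=(H>5)&(H<17)&(S>170)&(V>120); b=(H>105)&(H<125)&(S>150)
    return dict(P=P,H=H,S=S,V=V,G=G,pad=pp,zp=zp,zg=zg,o=o,b=b,npad=st[k,4])
E
python3 - <<'E'
from m import *
for n in("top","scene"):
    d=dict(np.load(f"{n}0.npz")); c=(d,cv2.Rodrigues(d["rvec"].astype(float))[0],d["tvec"].astype(float).ravel())
    r=measure(c); P=r["P"]
    pad=ray(c,*r["pad"],.092); print(n,"pad",r["pad"],pad,r["zp"],r["zg"],r["npad"])
    # base+rails outline by range: near the stand, 4mm..
    N=np.hypot(P[...,0]-pad[0],P[...,1]-pad[1])<.24
    pts=np.array([ray(c,u,v,.078)[:2] for v,u in np.argwhere(r["G"])],np.float32)
    rc=cv2.minAreaRect(pts); print("green",rc)
    x=P[N&r["o"]]; 
    pts=np.array([ray(c,u,v,.086)[:2] for v,u in np.argwhere(r["o"]&N)],np.float32); print("orange",cv2.minAreaRect(pts),np.median(x[:,2]),len(x))
    bp=np.array([ray(c,u,v,.038)[:2] for v,u in np.argwhere(r["b"]&N)],np.float32); print("blue",cv2.minAreaRect(bp))
    # grey base
    z=P[...,2]; m=N&(r["S"]<70)&(r["V"]>50)&(r["V"]<150)&(z>.003)&(z<.013); q=P[m][:,:2].astype(np.float32); print("base",cv2.minAreaRect(q),len(q))
    red=N&((r["H"]<6)|(r["H"]>172))&(r["S"]>120)
    k,l,st,ce=cv2.connectedComponentsWithStats(red.astype(np.uint8))
    for i in range(1,k): print("red",ce[i],st[i,4],ray(c,*ce[i],.018),ray(c,*ce[i],.038))
    v,u=[int(a) for a in proj(c,pad)[::-1]]
    cv2.imwrite(f"pics/{n}1.png",cv2.resize(d["image"][v-60:v+60,u-80:u+80],(800,600),interpolation=cv2.INTER_CUBIC)); print(u-80,v-60)
E
```

```text
top pad [296.23387097 185.94354839] [0.52361741 0.16945839 0.092     ] 0.09181496940204785 0.07761450553883882 124
green ((0.5323243141174316, 0.1877289116382599), (0.06765012443065643, 0.14578288793563843), 22.665437698364258)
orange ((0.5104734897613525, 0.2901345193386078), (0.01190694235265255, 0.06562226265668869), 27.240846633911133) 0.09173614272138347 96
blue ((0.5912554860115051, 0.14264902472496033), (0.21102574467658997, 0.06338642537593842), 67.86222076416016)
base ((0.5859093070030212, 0.18014618754386902), (0.3649482727050781, 0.35395002365112305), 45.93718338012695) 1741
red [303.   7.] 1 [1.01361284 0.1319916  0.018     ] [1.00127591 0.13479282 0.038     ]
red [298.  14.] 1 [0.99423129 0.14594209 0.018     ] [0.9823217  0.14843573 0.038     ]
red [363.  15.] 1 [ 0.98895901 -0.02920064  0.018     ] [ 0.97716567 -0.02284539  0.038     ]
red [422.  34.] 1 [ 0.93380953 -0.18599065  0.018     ] [ 0.92323214 -0.17617844  0.038     ]
red [168.  44.] 1 [0.91600352 0.49553628 0.018     ] [0.90581873 0.49032194 0.038     ]
red [140.  52.] 1 [0.8950773  0.57013532 0.018     ] [0
[... 3094 characters left out ...]
 (0.03493243828415871, 0.19219329953193665), 20.76144790649414)
base ((0.5622194409370422, 0.18396738171577454), (0.32007738947868347, 0.35819852352142334), 40.71981430053711) 2065
red [241.65957447 150.24468085] 94 [0.59454213 0.44895847 0.018     ] [0.58436322 0.43059405 0.038     ]
red [314.25 178.9 ] 20 [0.70178229 0.25751206 0.018     ] [0.68874017 0.24425907 0.038     ]
red [227.         254.28571429] 7 [0.39860997 0.1778346  0.018     ] [0.39366226 0.16670892 0.038     ]
red [268.55737705 268.40983607] 61 [0.45827476 0.09997039 0.018     ] [0.45173405 0.09092361 0.038     ]
red [296.13636364 285.36363636] 22 [0.48598627 0.03618106 0.018     ] [0.47870569 0.02883739 0.038     ]
194 153
```

View pics/top1.png

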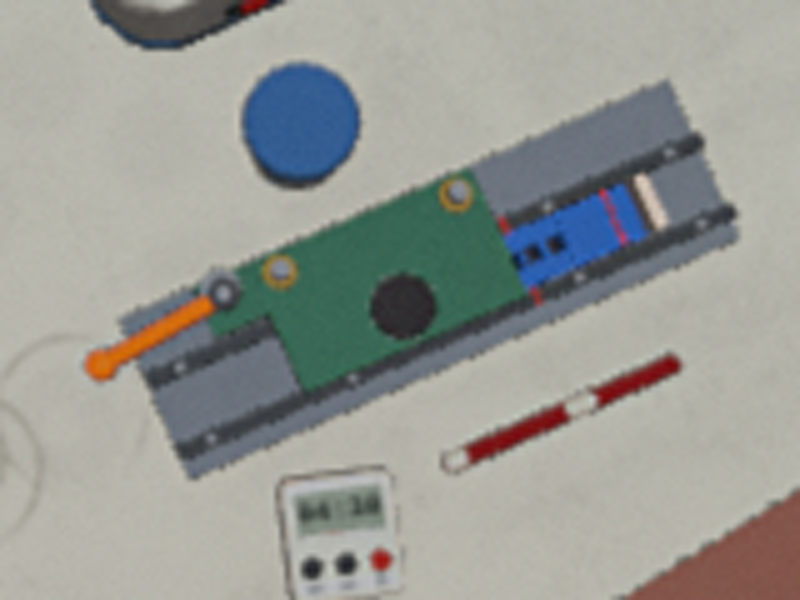

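View pics/scene1.png

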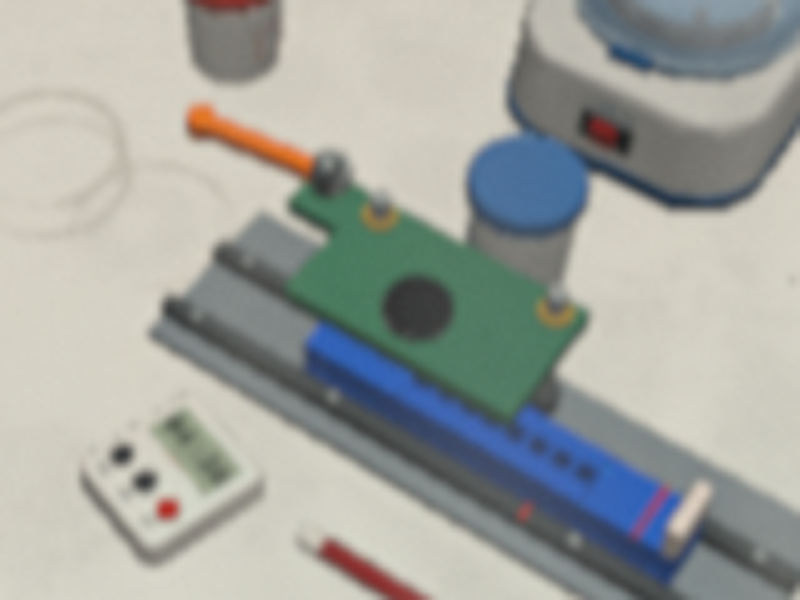

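Crops: base corners in the top crop are at (122,322), (670,80), (738,238), (192,478). The rail red marks are at (505,223) and (538,296), and the strip's red line runs (606,190)–(628,245). The pad is at (404,306), and at (418,307) in the scene crop.

Run:
```python
from m import *
C={}
for n in("top","scene"):
    d=dict(np.load(f"{n}0.npz")); C[n]=(d,cv2.Rodrigues(d["rvec"].astype(float))[0],d["tvec"].astype(float).ravel())
o={"top":(216,125),"scene":(194,153)}
f=lambda n,x,y,z: ray(C[n],o[n][0]+x/5-.4,o[n][1]+y/5-.4,z)[:2]
q=[f("top",*p,.008) for p in((122,322),(670,80),(738,238),(192,478))]
# fit stand: model corners xy
M=np.array([(58,130),(58,-190),(-36,-190),(-36,130)])/1e3
q=np.array(q); a=M-M.mean(0); b=q-q.mean(0); yaw=np.arctan2((a[:,0]*b[:,1]-a[:,1]*b[:,0]).sum(),(a*b).sum())
R=np.array([[np.cos(yaw),-np.sin(yaw)],[np.sin(yaw),np.cos(yaw)]]); O=q.mean(0)-R@M.mean(0)
print("yaw",np.degrees(yaw),"O",O,"resid",(b-a@R.T)*1e3)
S=lambda p:(R.T@(p-O)*1e3).round(1)
print("pad",S(f("top",404,306,.092)),S(f("scene",418,307,.092)))
for p in((505,223),(538,296)): print("railred",S(f("top",*p,.018)))
for p in((606,190),(628,245)): print("stripred top",S(f("top",*p,.038)))
for p in((635,535),(668,490)): print("stripred scene",S(f("scene",*p,.038)))
print("rails scene",S(f("scene",526,512,.018)))
print("tab top",S(f("top",650,200,.057)),"knob",S(f("top",101,366,.093)))
print("knob scene",S(f("scene",201,117,.093)))
np.savez("pose.npz",O=O,R=R,yaw=yaw)
for p in((0,-240),(0,0),(40,77),(40,145)): print(p,O+R@np.array(p)/1e3)
```

```text
yaw 22.81816589090679 O [0.5234633 0.1683507] resid [[-1.54566183 -2.0582028 ]
 [-1.3419719  -0.02497826]
 [ 0.23530859  3.26149253]
 [ 2.65232514 -1.17831148]]
pad [0.7 0.5] [-1.4  0.3]
railred [ 21.8 -75.5]
railred [-20.  -75.5]
stripred top [  15.4 -125.8]
stripred top [ -14.9 -124.3]
stripred scene [ -13.5 -122.3]
stripred scene [  14.5 -123. ]
rails scene [-19.8 -73.5]
tab top [   0.9 -138.8] knob [ 32.7 144.6]
knob scene [ 31.6 144.8]
(0, -240) [ 0.61653719 -0.05286696]
(0, 0) [0.5234633 0.1683507]
(40, 77) [0.53047171 0.25483701]
(40, 145) [0.50410077 0.31751535]
```

>>> servo_tool(
  commands=[
    [0,0,0,0,0,0.097,-1],
    [0,0,0,0,0,0.097,-1],
    [0,0,0,0,0,0.097,-1],
    [0,0,0,0,0,0.097,-1],
    [0,0,0,0,0,0.097,-1],
    [-0.97,0.11,0,0,0,0,-1],
    [-0.97,0.11,0,0,0,0,-1],
    [-0.97,0.11,0,0,0,0,-1],
    [-0.97,0.11,0,0,0,0,-1],
    [-0.97,0.11,0,0,0,0,-1],
    [-0.97,0.11,0,0,0,0,-1],
    [-0.97,0.11,0,0,0,0,-1],
    [-0.97,0.11,0,0,0,0,-1],
    [-0.97,0.11,0,0,0,0,-1],
    [-0.97,0.11,0,0,0,0,-1],
    [-0.97,0.11,0,0,0,0,-1],
    [-0.97,0.11,0,0,0,0,-1],
    [-0.97,0.11,0,0,0,0,-1],
    [-0.97,0.11,0,0,0,0,-1],
    [0,0,0,0,0,0,-1],
  ],
)

```text
time: 2.6
eef_pos: [0.5947, -0.0056, 0.4044]
ee_rot: [0.001, 0.557, 0.831, -0.001]
contact_force: [-0.2, -0.7, 0.1]
gripper_width: 0.001
grasp_force: 0.0
```

```bash
cat > w.py <<'E'
from h import *
from scipy.spatial.transform import Rotation as Ro
def where():
    s=arm.state(); p=np.load("pose.npz"); e=np.array(s["eef_pos"]); w,x,y,z=s["ee_rot"]; T=Ro.from_quat([x,y,z,w]).as_matrix()
    print("t",s["time"],"stand xy",(p["R"].T@(e[:2]-p["O"])*1e3).round(1),"tip z",round((e[2]-.173)*1e3,1),"toolx yaw err",round(np.degrees(np.arctan2(T[1,0],T[0,0])-p["yaw"])-90,2),"tilt",T[:2,2].round(4),"F",np.round(s["contact_force"],1),s["gripper_width"])
if __name__=="__main__": where()
E
python3 w.py
```

```text
t 2.6 stand xy [  -1.8 -188. ] tip z 231.4 toolx yaw err -0.48 tilt [ 0.0006 -0.0033] F [-0.2 -0.7  0.1] 0.0007071167152473696
```

>>> servo_tool(
  commands=[
    [0,0.03,1,0,0,0,-1],
    [0,0,1,0,0,0,-1],
    [0,0,1,0,0,0,-1],
    [0,0,0.9,0,0,0,-1],
    [0.2,0,0,0,0,0,-1],
    [0.2,0,0,0,0,0,-1],
    [0.1,0,0,0,0,0,-1],
    [0.1,0,0,0,0,0,-1],
    [0.1,0,0,0,0,0,-1],
    [0.1,0,0,0,0,0,-1],
    [0.1,0,0,0,0,0,-1],
    [0.1,0,0,0,0,0,-1],
    [0.1,0,0,0,0,0,-1],
    [0.1,0,0,0,0,0,-1],
    [0.1,0,0,0,0,0,-1],
    [0.1,0,0,0,0,0,-1],
    [0.1,0,0,0,0,0,-1],
    [0,0,0,0,0,0,-1],
  ],
)

```text
time: 4.85
eef_pos: [0.5655, 0.07, 0.2094]
ee_rot: [-0.001, 0.553, 0.833, -0.0]
contact_force: [0.7, -0.3, -0.6]
gripper_width: -0.001
grasp_force: 0.4
```

Run:
```python
from w import *
where()
p=np.load("pose.npz")
out=[]
for n in("top","scene"):
    c=look(n); q=[proj(c,[*(p["O"]+p["R"]@[0,-.1]),.03])][0]; u,v=int(q[0]),int(q[1]); print(n,u-40,v-40)
    out.append(cv2.resize(c[0]["image"][v-40:v+40,u-40:u+40],(400,400),interpolation=cv2.INTER_CUBIC)); np.savez(f"{n}2.npz",**c[0])
cv2.imwrite("pics/p2.png",np.hstack(out))
```

```text
t 4.85 stand xy [   0.6 -106.9] tip z 36.4 toolx yaw err -0.0 tilt [-0.0018  0.0008] F [ 0.7 -0.3 -0.6] -0.0012191441679300634
top 289 132
scene 274 211
```

View pics/p2.png

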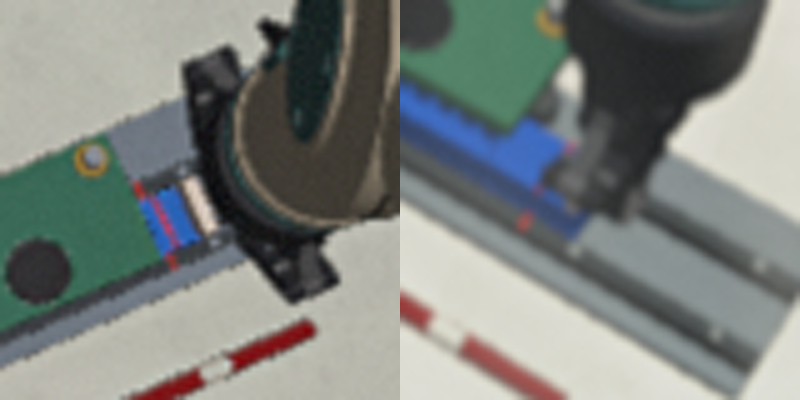

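The strip has moved. In the top view the tab is now at about (201,205), the strip's red line runs (153,198)–(173,243), and the rail marks are at (138,190) and (173,263), so a few mm remain.

```bash
cat > y.py <<'E'
from m import *
p=np.load("pose.npz"); S=lambda q:(p["R"].T@(q[:2]-p["O"])*1e3)
def strip(c):
    """strip offset from its red line vs rail marks, top view"""
    im=c[0]["image"].astype(int); red=(im[...,2]-im[...,1]-0.0)
    for nm,z,xs in(("line",.038,np.arange(-12,13,1.)),("railR",.018,np.arange(17.5,21,1)),("railL",.018,np.arange(-21,-17,1))):
        ys=np.arange(-150,-60,.5); prof=np.zeros(len(ys))
        for i,y in enumerate(ys):
            uv=np.array([proj(c,[*(p["O"]+p["R"]@(np.array([x,y])/1e3)),z]) for x in xs],np.float32)
            prof[i]=cv2.remap(red.astype(np.float32),uv[:,:1],uv[:,1:],cv2.INTER_LINEAR).mean()
        k=prof.argmax(); w=np.clip(prof[max(0,k-8):k+9]-np.median(prof)-10,0,None); yy=ys[max(0,k-8):k+9]
        print(nm,"peak",ys[k],prof[k].round(),"centroid",((w*yy).sum()/max(w.sum(),1e-9)).round(2))
if __name__=="__main__":
    for f in("top0","top2"):
        d=dict(np.load(f+".npz")); c=(d,cv2.Rodrigues(d["rvec"].astype(float))[0],d["tvec"].astype(float).ravel()); print(f); strip(c)
    o=(289,132); F=lambda x,y,z: S(ray(c,o[0]+x/5-.4,o[1]+y/5-.4,z)).round(1)
    print("tab",F(201,205,.057),"line",F(153,198,.038),F(173,243,.038),"rail",F(138,190,.018),F(173,263,.018))
E
python3 y.py
```

```text
top0
line peak -123.5 49.0 centroid -123.51
railR peak -75.0 67.0 centroid -74.89
railL peak -75.0 68.0 centroid -74.99
top2
line peak -75.5 63.0 centroid -75.77
railR peak -75.0 74.0 centroid -74.86
railL peak -75.0 72.0 centroid -75.06
tab [ -0.5 -91.9] line [ 13.3 -75.4] [-11.8 -75.2] rail [ 21.3 -74.1] [-21. -75.]
```

>>> servo_tool(
  commands=[
    [0.016,0,0,0,0,0,-1],
    [0,0,0,0,0,0,-1],
    [0,0,0,0,0,0,-1],
    [-0.2,0,0,0,0,0,-1],
    [-0.4,0,0,0,0,0,-1],
    [0,0,0,0,0,0,-1],
  ],
)

```text
time: 5.7
eef_pos: [0.5784, 0.0388, 0.2099]
ee_rot: [0.001, 0.556, 0.831, -0.0]
contact_force: [0.2, -0.6, -0.5]
gripper_width: 0.004
grasp_force: 0.0
```

Run:
```python
from w import *
from y import strip
where(); strip(look("top"))
```

```text
t 5.7 stand xy [   0.4 -140.7] tip z 36.9 toolx yaw err -0.32 tilt [ 0.0015 -0.0019] F [ 0.2 -0.6 -0.5] 0.003954621642882268
line peak -75.5 67.0 centroid -75.71
railR peak -75.0 72.0 centroid -74.87
railL peak -75.0 68.0 centroid -75.09
```

The strip is within about 1 mm, inside the 2 mm pin play. Next is the press.

>>> servo_tool(
  commands=[
    [0,0,-1,0,0,0,-1],
    [0,0,-1,0,0,0,-1],
    [0.94,0,0,0,0,0,-1],
    [0.94,0,0,0,0,0,-1],
    [0.93,0,0,0,0,0,-1],
    [0,0,0.4,0,0,0,-1],
    [0,0,0.3,0,0,0,-1],
    [0,0,0,0,0,0,-1],
  ],
)

```text
time: 6.75
eef_pos: [0.5228, 0.1709, 0.2736]
ee_rot: [-0.001, 0.554, 0.832, -0.001]
contact_force: [-0.4, -0.2, -0.3]
gripper_width: -0.003
grasp_force: 0.0
```

```bash
python3 w.py
```

```text
t 6.75 stand xy [0.3 2.6] tip z 100.6 toolx yaw err -0.14 tilt [-0.0025 -0.0012] F [-0.4 -0.2 -0.3] -0.0026091799536118246
```

Press in steps down to tip z ≈ 71.

>>> servo_tool(
  commands=[
    [0,0,0.1,0,0,0,-1],
    [0,0,0.1,0,0,0,-1],
    [0,0,0.1,0,0,0,-1],
    [0,0,0.1,0,0,0,-1],
    [0,0,0.1,0,0,0,-1],
    [0,0,0.08,0,0,0,-1],
    [0,0,0,0,0,0,-1],
    [0,0,0,0,0,0,-1],
  ],
)

```text
time: 7.75
eef_pos: [0.5225, 0.1722, 0.2453]
ee_rot: [-0.001, 0.553, 0.833, -0.0]
contact_force: [-0.2, -0.2, -0.3]
gripper_width: -0.003
grasp_force: 0.0
```

```bash
python3 w.py
```

```text
t 7.75 stand xy [0.7 3.9] tip z 72.3 toolx yaw err -0.02 tilt [-0.0017  0.0004] F [-0.2 -0.2 -0.3] -0.0027618529993031896
```

>>> servo_tool(
  commands=[
    [0,0,0.04,0,0,0,-1],
    [0,0,0.04,0,0,0,-1],
    [0,0,0,0,0,0,-1],
  ],
)

```text
time: 8.12
eef_pos: [0.5226, 0.1721, 0.2432]
ee_rot: [-0.001, 0.554, 0.833, 0.0]
contact_force: [-4.2, 0.3, 16.4]
gripper_width: 0.002
grasp_force: 8.2
```

```bash
python3 w.py
```

```text
t 8.125 stand xy [0.7 3.8] tip z 70.2 toolx yaw err -0.04 tilt [-0.0009  0.0014] F [-4.2  0.3 16.4] 0.002202700842589741
```

>>> servo_tool(
  commands=[
    [0,0,-0.3,0,0,0,-1],
    [0,0,-0.8,0,0,0,-1],
    [0.85,0.5,0,0,0,0,-1],
    [0.85,0.5,0,0,0,0,-1],
    [0.86,0.6,0,0,0,0,-1],
    [0,0,0,0,0,0,-1],
  ],
)

```text
time: 8.88
eef_pos: [0.5465, 0.3265, 0.2966]
ee_rot: [-0.001, 0.551, 0.835, 0.002]
contact_force: [-0.4, -0.5, -0.5]
gripper_width: 0.0
grasp_force: 0.0
```

Run:
```python
from w import *
from y import strip
where(); c=look("top"); strip(c); P=cloud(c); p=np.load("pose.npz")
q=(P[...,:2]-p["O"])@p["R"]*1e3
for n,(x,y,r) in dict(pad=(0,0,10),plate=(-8,-40,8),knob=(33,145,6)).items(): print(n,np.median(P[...,2][np.hypot(q[...,0]-x,q[...,1]-y)<r])*1e3)
d=look("scene"); u,v=[int(i) for i in proj(d,[*(p["O"]+p["R"]@[.03,.08]),.07])]
I=lambda c,u,v:cv2.resize(c[0]["image"][v-50:v+50,u-50:u+50],(400,400),interpolation=cv2.INTER_CUBIC)
ut,vt=[int(i) for i in proj(c,[*(p["O"]+p["R"]@[.03,.08]),.07])]
cv2.imwrite("pics/p3.png",np.hstack([I(c,ut,vt),I(d,u,v)]))
```

```text
t 8.875 stand xy [ 82.5 136.9] tip z 123.6 toolx yaw err 0.38 tilt [0.0008 0.004 ] F [-0.4 -0.5 -0.5] 0.00018729711675705108
line peak -75.5 72.0 centroid -75.72
railR peak -74.5 78.0 centroid -74.65
railL peak -75.0 74.0 centroid -75.0
pad 69.21273456444705
plate 55.47789535556225
knob 582.6388638813892
```

View pics/p3.png

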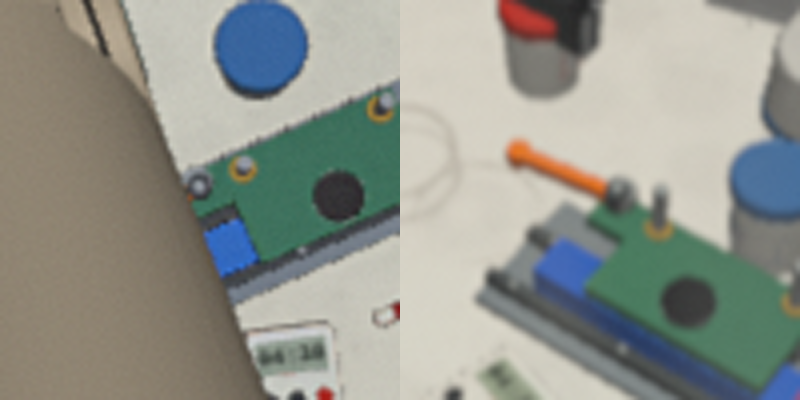

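Head is down (pad z 69, plate 55.5), the strip is aligned and the lever is still open. In the scene crop the lever runs from (518,153) to its hinge at (620,192). Next I drop behind the lever and sweep.

>>> servo_tool(
  commands=[
    [-0.14,0,0.4,0,0,0,-1],
    [0,0,0.5,0,0,0,-1],
    [0,0,0.48,0,0,0,-1],
    [0,0,0,0,0,0,-1],
    [0,-0.27,0,0,0,0,-1],
    [0,-0.27,0,0,0,0,-1],
    [0.02,-0.16,0,0,0,0,-1],
    [0.02,-0.16,0,0,0,0,-1],
    [-0.03,-0.2,0,0,0,0,-1],
    [-0.03,-0.2,0,0,0,0,-1],
    [-0.15,-0.2,0,0,0,0,-1],
    [-0.15,-0.2,0,0,0,0,-1],
    [-0.1,-0.05,0,0,0,0,-1],
    [-0.1,-0.05,0,0,0,0,-1],
    [0,0,0,0,0,0,-1],
  ],
)

```text
time: 10.85
eef_pos: [0.479, 0.2554, 0.2276]
ee_rot: [-0.0, 0.554, 0.832, -0.0]
contact_force: [0.4, 0.2, 0.6]
gripper_width: -0.0
grasp_force: 0.0
```

```bash
cat > lv.py <<'E'
from w import *
from m import measure
def lever():
    p=np.load("pose.npz")
    for n in("top","scene"):
        c=look(n); r=measure(c); pts=[]
        for v,u in np.argwhere(r["o"]):
            q=p["R"].T@(ray(c,u,v,.07)[:2]-p["O"])*1e3
            if np.hypot(q[0]-40,q[1]-77)<85: pts.append(q)
        if len(pts)<8: print(n,"few",len(pts)); continue
        pts=np.array(pts); e=pts[np.hypot(pts[:,0]-40,pts[:,1]-77)>25]-[40,77]; print(n,len(pts),"angle",np.median(np.arctan2(-e[:,0],e[:,1])).round(3),pts.min(0).round(),pts.max(0).round())
if __name__=="__main__": where(); lever()
E
python3 lv.py
```

```text
t 10.85 stand xy [-7.2 97.5] tip z 54.6 toolx yaw err -0.12 tilt [-0.0007 -0.0007] F [0.4 0.2 0.6] -0.00046851907172219435
top few 0
scene 96 angle 1.504 [-35.  72.] [32. 89.]
```

>>> servo_tool(
  commands=[
    [-0.04,0,0,0,0,0,-1],
    [-0.04,0,0,0,0,0,-1],
    [0,0,0,0,0,0,-1],
  ],
)

```text
time: 11.32
eef_pos: [0.4802, 0.2524, 0.2276]
ee_rot: [-0.0, 0.554, 0.833, -0.0]
contact_force: [-1.1, 0.0, -1.6]
gripper_width: -0.001
grasp_force: 0.6
```

```bash
python3 lv.py
```

```text
t 11.325 stand xy [-7.3 94.3] tip z 54.6 toolx yaw err -0.06 tilt [-0.0011 -0.0002] F [-1.1  0.  -1.6] -0.0014321059656186006
top few 0
scene 92 angle 1.556 [-34.  72.] [32. 85.]
```

>>> servo_tool(
  commands=[
    [-0.04,0,0,0,0,0,-1],
    [-0.04,0,0,0,0,0,-1],
    [0,0,0,0,0,0,-1],
  ],
)

```text
time: 11.8
eef_pos: [0.4809, 0.2509, 0.2276]
ee_rot: [-0.002, 0.553, 0.833, 0.001]
contact_force: [-4.2, 6.8, 0.4]
gripper_width: 0.003
grasp_force: 3.7
```

```bash
python3 lv.py
```

```text
t 11.8 stand xy [-7.2 92.6] tip z 54.6 toolx yaw err 0.06 tilt [-0.0023  0.0028] F [-4.2  6.8  0.4] 0.0034871285926488423
top few 0
scene 92 angle 1.57 [-34.  72.] [32. 83.]
```

The lever is on its stop: force has risen to about 8 N and the angle reads 1.57. Backing off and lifting clear for a final look.

>>> servo_tool(
  commands=[
    [0.2,0,0,0,0,0,-1],
    [0.6,0,0,0,0,0,-1],
    [0,0,-1,0,0,0,-1],
    [0,0,-1,0,0,0,-1],
    [1,0,-0.5,0,0,0,-1],
    [1,0,0,0,0,0,-1],
    [1,0,0,0,0,0,-1],
    [0,0,0,0,0,0,-1],
    [0,0,0,0,0,0,-1],
  ],
)

```text
time: 13.02
eef_pos: [0.409, 0.4234, 0.3527]
ee_rot: [0.001, 0.554, 0.833, -0.0]
contact_force: [-0.0, -0.1, -0.3]
gripper_width: 0.001
grasp_force: 0.0
```

Run:
```python
from lv import *
from y import strip
where(); lever(); c=look("top"); strip(c); P=cloud(c); p=np.load("pose.npz"); q=(P[...,:2]-p["O"])@p["R"]*1e3
for n,(x,y,r) in dict(pad=(0,0,10),plate=(-8,-40,8)).items(): print(n,np.median(P[...,2][np.hypot(q[...,0]-x,q[...,1]-y)<r])*1e3)
```

```text
t 13.025 stand xy [ -6.6 279.5] tip z 179.7 toolx yaw err -0.08 tilt [ 0.0012 -0.0011] F [-0.  -0.1 -0.3] 0.0013984227189043539
top 98 angle 1.56 [-33.  71.] [33. 83.]
scene 81 angle 1.58 [-33.  72.] [32. 83.]
line peak -75.5 70.0 centroid -75.71
railR peak -74.5 77.0 centroid -74.65
railL peak -75.0 72.0 centroid -75.03
pad 69.49481249986414
plate 55.55830550720329
```

```bash
python3 -c "
from station import arm
print(arm.sign_off())"
```

```text
the job is handed in; nothing more can be done
None
```

The job is handed in at about 13 s: the strip is within about 1 mm of the pins, the head is pressed to its stop, the lever is closed at about 1.57 rad, the arm is clear, and no cup, timer, marker or dish was approached closely; the sign-off returned no verdict.

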